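# Open the push-and-turn cap of the hob cleaner on its drip stand

### The arm

A 6-joint arm with a two-finger parallel gripper is mounted at the origin on a cart in front of the work surface, level with it; the furniture and walls round the work are solid. World frame = base frame: x ahead of the robot, y to its left, z up, the work surface at z = 0. Lengths are in mm, angles in degrees, forces in N, time in s.
With the tool pointing down it reaches from about 350 to 850 mm from the base axis. Payload 8.1 kg.
Tool frame: the origin (TCP) lies midway between the tips of the shut fingers; the grasp point (between the pads) lies hold_point_z behind it (hold_point_z is the distance from the TCP to the grasp point, in mm); z points along the fingers, x is the direction in which the jaws open and shut, and the axes are right-handed (so a half turn about z gives the same grasp; the last joint's range is limited). The gripper opens to 85 mm and grips with 20 to 120 N. Pads are 22 mm wide; open, the fingers measure 114 mm over their backs; the gripper's body (76 mm by 85 mm) begins 54 mm behind the grasp point. The pads swing forward as they close: fully open they stand 13 mm farther back than shut.
Start: joints at [-81.498, 7.471, 85.268, -0, 87.261, -4.893], TCP at [139.026, -583.676, 231.292] pointing down, gripper open.
Joint ranges: [-169.43, 169.43], [-51.17, 129.36], [1.28, 143.12], [-76.62, 256.62], [0, 156.53], [-152.29, 152.29]. Speed limits (degrees/s): [136.94, 136.94, 159.86, 180, 180, 180].

### API

Orientations are given as [roll, pitch, yaw] about the fixed x, y, z axes, in that order (R = Rz(yaw) Ry(pitch) Rx(roll)).
In Python, from bench import * gives the robot as it stands.
- The arm moves only by the shell command python3 -m pendant 'ROWS' [OPENING] [FORCE]. ROWS is JSON, a list that holds one entry, the list of rows, each a list of 4 numbers: the shift along the tool's x, y, z normalised to -1 to 1, where 1 is 0.02 m, then the turn about the tool's z normalised to -1 to 1, where 1 is 0.08 rad. A call has exactly 10 rows; each row shifts and turns the pose as measured when the row begins, along the tool's axes as they then stand; what a row does not reach is not made up. A row lasts 1/12 s, in which the tool goes at most 41.7 mm and 7.16 degrees, less where a joint would pass 70% of its speed; a pose out of reach is approached as far as the arm can. A call with a number of a shift or a turn outside -1 to 1 is refused whole. A call with a gripper value outside its range is refused whole. OPENING is the gripper's target within -1 to 1 (fully open at 1, half-way at 0, shut at -1), set as the call begins (- or left out, the last holds). The fingers move at their own pace and stop on an object; FORCE is the grip in N (left out, the last holds). Time passes only in rows, so rows that do not move let the fingers close, or fill a call up. It gives the time, the measured TCP pose, the force and the opening at its end, in the units of the state.
- sense(): the state, without advancing time (a new reading comes with each control period).
- snapshot(name): name is "side" or "top"; returns the picture (420x560x3 uint8, red, green, blue); there is no depth.
- calibration(name): a dict with "mtx" (3x3 intrinsics, pixels), "world_to_cam" (4x4, takes a point from world to camera coordinates). Camera axes: x right, y down, z forward; pixel columns grow to the right and rows downward; lengths in mm; the calibration is good to about 2 mm. A picture is of the moment at which its call begins. calibration takes no time and is no camera call.
- hand_in(): hands the job in, once; it reports no verdict.
The state is a dict: "time": time; "joint_pos": joint angles; "qd": joint speeds; "joint_efforts": joint torques, N m; "tool_pos": TCP position; "tcp_rot": TCP orientation; "ft_force": force on the tool from outside, world axes, zero at the start; "wrist_torque": the same for the moment, N m; "finger_gap": finger opening in mm.
Only numpy, scipy, OpenCV 4.12 (cv2) and the standard library are available. Lean on these libraries where they do the work, as an engineer would, in place of code of your own. Each camera call takes 0.05 s, during which the arm holds its last target.

### The job

The hob is to be cleaned: take the blue bottle of hob cleaner, keeping it upright, and set it down gently in the tray of the raised steel drip stand, which catches drips and stops the bottle from turning. There open the red safety cap: press it down, turn it anticlockwise while it is down, and lift it off. Finish still holding the cap level and still, straight above the open neck and a few centimetres clear of it, with the bottle left standing in the tray; leave the scraper, the turner, the kitchen timer and the spice tin around the work where they are.

Things in the scene. Friction and masses are not known exactly. Their poses are not given: they have to be found in the camera images.
- bottle: Loose blue flat plastic bottle, 0.43 kg: body 58 mm (its x) by 84 mm (its y), straight-sided up to 98 mm, then a rounded shoulder to 120 mm and a round neck; 160 mm high with the cap on. Origin at the centre of the underside, z up. It looks and works the same turned by half a turn. Locked to its cap, it can be lifted and carried by the cap
- bottle_mouth (a point): Top centre of the bottle's neck, 148 mm above its underside; its axes are the bottle's
- cap: Red round ribbed safety cap, 54 mm across, 28 mm high, 80 g, with two white arrows on top that show the opening turn. Origin at the centre of the skirt's underside, z up through the cap. Locked at the start: its axes lie along the bottle's (a few degrees of play), its origin 132 mm above the bottle's underside, 11 mm above the shoulder
- cap_top (a point): Centre of the cap's top. A spring pushes the cap up with 8 N; pressed down more than 5 mm (13 N; firm end at 8 mm, 15 N) it clears its locking teeth. Kept down, it turns anticlockwise seen from above: free between 40 and 80 degrees, where a stop is (60 is best); clockwise is blocked. Free, it lifts straight off
- stand: Steel drip stand, fixed where it stands: drip pan 100 by 124 mm at the foot, two legs, and a raised shallow tray. Origin at the centre of its underside, z up. It works the same turned by half a turn
- stand_seat (a point): Centre of the tray's floor, 60 mm above the stand's underside; its axes are the stand's. The tray is 64 mm (x) by 90 mm (y) inside, so the bottle's foot goes in with 3 mm to spare on each side, the bottle's x along the tray's x; the walls rise 12 mm above the floor, with lips flaring outward to 18 mm
- scraper: Bystander: dough scraper, steel blade with a wooden grip, 94 x 150 x 18 mm, lying flat; origin under its centre
- spice_tin: Bystander: white spice tin with a black lid, 55 mm wide, 94 mm high, standing at the back of the hob; origin under its centre
- timer: Bystander: red and white round kitchen timer on the hob, 66 mm wide, 42 mm high; origin under its centre
- turner: Bystander: steel turner with a black handle, 80 x 295 x 16 mm, lying flat; origin under its centre
Things that resemble listed ones, but are neither listed nor needed, are in the scene too. Leave any green or pink look-alike of the cap alone.

How it is judged (in metres and radians):
On the way, in this order (a step that is already met when the one before it is completed fails the run):
1. the bottle stands in the tray of the stand with its cap still locked (horizontal distance between bottle and stand_seat below 0.007 m and z of bottle in the frame of stand_seat between -0.004 and 0.004 m and angle between bottle's own z axis and vertical below 0.06 rad and angle between the x axis of cap and the x axis of bottle, either way round below 0.3 rad), for 0.2 s.
2. the cap, still on the neck, is turned past its locking teeth with the bottle in the tray (horizontal distance between bottle and stand_seat below 0.007 m and z of bottle in the frame of stand_seat below 0.004 m and angle between the x axis of cap and the x axis of bottle, either way round above 0.72 rad and z of cap in the frame of bottle_mouth below -0.008 m and horizontal distance between cap and bottle_mouth below 0.006 m), for 0.04 s.
At the end, for the whole second after the job is handed in: Bottle upright in the tray (within 7 mm of centre, foot within 4 mm of the floor, tilt < 0.06 rad), at rest; cap held still in the fingers, not touching the bottle, its underside 15 to 120 mm above the neck's top, within 30 mm of its axis, tilt < 0.3 rad (horizontal distance between bottle and stand_seat below 0.007 m and z of bottle in the frame of stand_seat between -0.004 and 0.004 m and angle between bottle's own z axis and vertical below 0.06 rad and linear speed of bottle below 0.02 m/s and z of cap in the frame of bottle_mouth between 0.015 and 0.12 m and horizontal distance between cap and bottle_mouth below 0.03 m and angle between cap's own z axis and vertical below 0.3 rad and linear speed of cap below 0.03 m/s and contact force between cap and the fingers above 1 N and contact force between cap and bottle below 0.1 N); the arm keeps its last pose, push and grip.
It fails at once if the bottle is tipped (more than 0.5 rad) (angle between bottle's own z axis and vertical above 0.5 rad).
It fails at once if the bottle is dropped or slammed on the stand (touching it while faster than 0.25 m/s) (contact force between bottle and stand above 0.5 N and linear speed of bottle above 0.25 m/s).
It fails at once if the scraper, the turner, the kitchen timer or the spice tin is moved more than 20 mm (distance of any of scraper, turner, timer, spice_tin from where it was at the start of the episode above 0.02 m).
It also fails if it takes over 48 s, if anything falls off the work surface, if the arm or the gripper's body presses on something with over 40 N, if the wrist force passes 120 N, or if a joint passes its speed limit or range.

## Working session

There is one attempt and no reset: what is moved stays moved. The work goes in short steps, Python scripts to look and compute and a shell command to move; the robot and the scene stay as the last step left them, time stands still between calls to the robot, and variables do not carry over. Pictures are saved under pics/ and viewed, and the job is handed in when it is done.

```bash
ls; mkdir -p pics; python3 - <<'E'
from bench import *
import cv2,numpy as np
print(sense())
for n in ("side","top"):
    im=snapshot(n); cv2.imwrite(f"pics/{n}0.png",im[:,:,::-1]); c=calibration(n); print(n,np.round(c["mtx"],2).tolist(),np.round(c["world_to_cam"],4).tolist())
E
```

```text
pics
{'time': 0.0, 'joint_pos': array([-8.14978140e+01,  7.51577877e+00,  8.53305274e+01, -1.17539935e-04,
        8.72607304e+01, -4.89424986e+00]), 'qd': array([-0.06053011,  0.02690429, -0.05234028, -0.04984794,  0.01086452,
       -0.03811581]), 'joint_efforts': array([-1.06672313e-03, -5.69401538e+01, -5.00544047e+01, -6.54502244e-06,
        1.51129958e-02, -1.01761833e-05]), 'tool_pos': array([ 138.93901811, -583.12155204,  230.22547283]), 'tcp_rot': array([-1.79990985e+02,  1.06656266e-01, -7.66035500e+01]), 'ft_force': array([-0.48295641, -0.45794013,  0.53590514]), 'wrist_torque': array([ 0.01268763, -0.01234939, -0.00043435]), 'finger_gap': 85.33136448269329}
side [[388.43, 0.0, 281.48], [0.0, 388.43, 212.5], [0.0, 0.0, 1.0]] [[0.9992, 0.0371, -0.014, -503.2817], [0.0074, -0.5199, -0.8542, 55.4064], [-0.0389, 0.8534, -0.5198, 1026.1982], [0.0, 0.0, 0.0, 1.0]]
top [[405.25, 0.0, 278.98], [0.0, 405.25, 213.82], [0.0, 0.0, 1.0]] [[0.0332, -0.9994, -0.0039, -71.6777], [-0.9793, -0.0318, -0.1997, 541.1518], [0.1995, 0.0105, -0.9798, 1006.7682], [0.0, 0.0, 0.0, 1.0]]
```

View pics/side0.png

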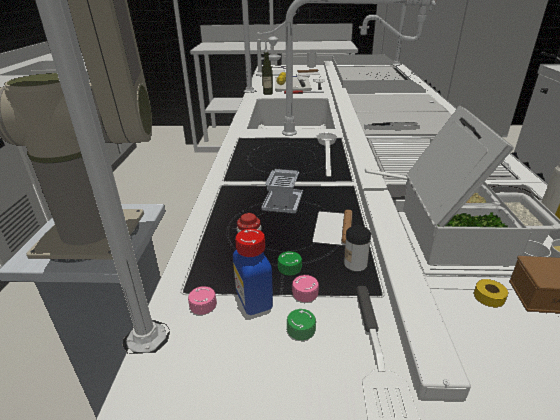

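View pics/top0.png

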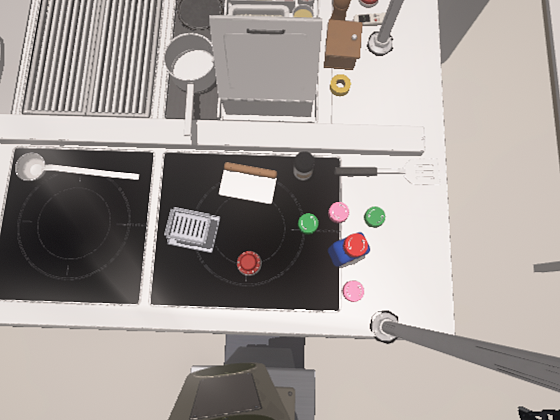

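The top view shows the blue bottle at about (350,248) with a red cap at (356,244), and the same bottle in the side view at (252,275). The drip stand is at (192,229) top and (282,190) side. Other cap-like things in the top view:
- The red disc at (249,263) is on the hob and has a white base, so it is the timer.
- The green and pink caps are look-alikes.

Next I'll enlarge these areas to confirm.

```bash
python3 - <<'E'
import cv2,numpy as np
t=cv2.imread("pics/top0.png"); s=cv2.imread("pics/side0.png")
a=cv2.resize(t[180:310,150:390],None,fx=3.2,fy=3.2,interpolation=cv2.INTER_CUBIC)
cv2.imwrite("pics/top0z.png",a)
b=cv2.resize(s[160:325,180:330],None,fx=3.6,fy=3.6,interpolation=cv2.INTER_CUBIC)
cv2.imwrite("pics/side0z.png",b)
E
```

```text
(no output)
```

View pics/top0z.png

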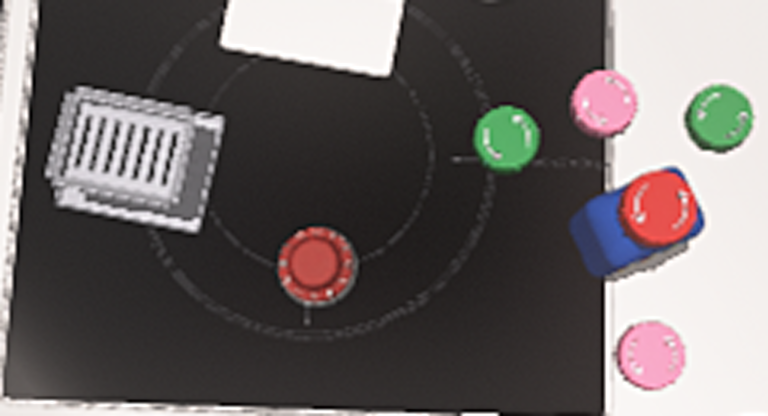

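View pics/side0z.png

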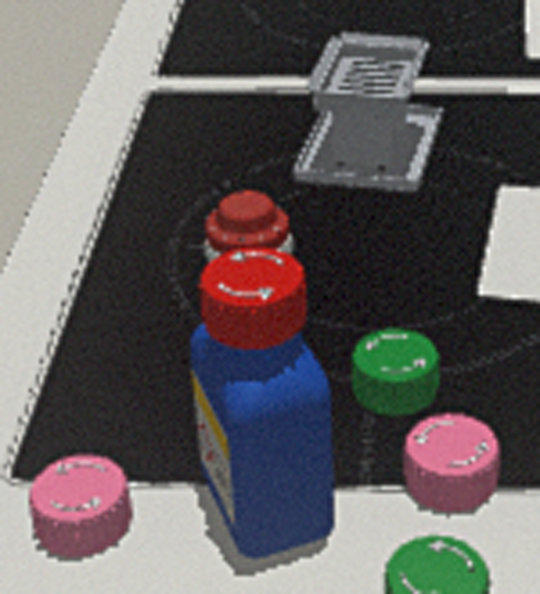

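```bash
cat > h.py <<'E'
import numpy as np, cv2
from bench import *
C={n:calibration(n) for n in ("side","top")}
def ray(n,p):
    c=C[n];R=c["world_to_cam"][:3,:3];t=c["world_to_cam"][:3,3]
    d=R.T@np.linalg.inv(c["mtx"])@np.array([p[0],p[1],1.]); return -R.T@t,d/np.linalg.norm(d)
def plane(n,p,z):
    o,d=ray(n,p); return o+d*(z-o[2])/d[2]
def tri(ps,pt):
    o1,d1=ray("side",ps);o2,d2=ray("top",pt)
    A=np.array([d1,-d2]).T; k=np.linalg.lstsq(A,o2-o1,rcond=None)[0]
    a=o1+k[0]*d1;b=o2+k[1]*d2; return (a+b)/2,np.linalg.norm(a-b)
def proj(n,X):
    c=C[n]; q=c["mtx"]@(c["world_to_cam"]@np.append(X,1))[:3]; return q[:2]/q[2]
E
python3 - <<'E'
import bench; print([x for x in dir(bench) if not x.startswith('__')])
print(getattr(bench,'hold_point_z',None))
from h import *
t=cv2.imread("pics/top0.png"); s=cv2.imread("pics/side0.png")
cv2.imwrite("pics/t1.png",cv2.resize(t[200:260,155:230],None,fx=9,fy=9,interpolation=cv2.INTER_CUBIC))
cv2.imwrite("pics/s1.png",cv2.resize(s[160:220,250:310],None,fx=9,fy=9,interpolation=cv2.INTER_CUBIC))
for n,im,box in(("top",t,(320,220,380,275)),("side",s,(225,220,280,320))):
    hsv=cv2.cvtColor(im,cv2.COLOR_BGR2HSV)
    x0,y0,x1,y1=box
    m=np.zeros(im.shape[:2],np.uint8); m[y0:y1,x0:x1]=1
    red=((hsv[...,0]<10)|(hsv[...,0]>170))&(hsv[...,1]>150)&(m>0)
    print(n,"V hist",np.histogram(hsv[...,2][red],bins=range(0,257,16))[0])
    for thr in (100,185,200,215):
        k=(red&(hsv[...,2]>thr)).astype(np.uint8)
        k=cv2.morphologyEx(k,cv2.MORPH_CLOSE,np.ones((5,5),np.uint8))
        cs,_=cv2.findContours(k,cv2.RETR_EXTERNAL,cv2.CHAIN_APPROX_NONE)
        if cs:
            c=max(cs,key=cv2.contourArea)
            if len(c)>5:print(thr,cv2.contourArea(c),cv2.fitEllipse(c),cv2.boundingRect(c))
E
```

```text
['PlanningError', 'calibration', 'hand_in', 'hold_point_z', 'sense', 'snapshot']
18.700000000000003
top V hist [  0   0   0   0   0   0   5   5   8   2  10   9  13  17 259  25]
100 390.0 ((355.3587646484375, 244.7906951904297), (21.989830017089844, 22.756845474243164), 79.8778305053711) (344, 234, 24, 23)
185 356.0 ((355.84832763671875, 244.3852081298828), (20.876144409179688, 21.853601455688477), 124.73374938964844) (345, 234, 23, 22)
200 347.0 ((355.8251953125, 244.25021362304688), (20.65443229675293, 21.51859474182129), 128.516357421875) (345, 234, 22, 22)
215 340.0 ((355.9609375, 244.22560119628906), (20.567216873168945, 21.167997360229492), 132.7402801513672) (345, 234, 22, 22)
side V hist [  0   0   1   5  13  85 295  57  28  54  27 175  97   1   0   0]
100 818.0 ((249.47154235839844, 238.10516357421875), (28.67906379699707, 38.80986404418945), 173.29571533203125) (235, 220, 30, 37)
185 300.0 ((249.60150146484375, 236.333251953125), (14.632708549499512, 26.31380844116211), 85.58951568603516) (236, 229, 28, 16)
```

```bash
python3 - <<'E'
import cv2
t=cv2.imread("pics/top0.png"); s=cv2.imread("pics/side0.png")
cv2.imwrite("pics/t2.png",cv2.resize(t[220:280,320:380],None,fx=9,fy=9,interpolation=cv2.INTER_CUBIC))
cv2.imwrite("pics/s2.png",cv2.resize(s[222:322,220:290],None,fx=6,fy=6,interpolation=cv2.INTER_CUBIC))
E
```

```text
(no output)
```

View pics/t1.png

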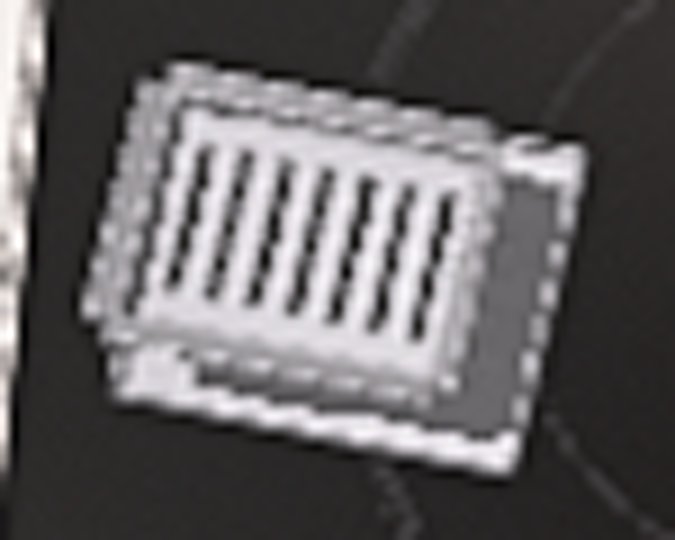

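View pics/s1.png

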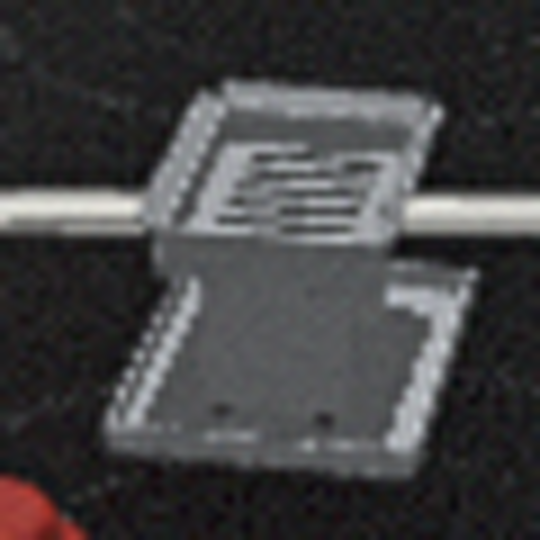

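View pics/t2.png

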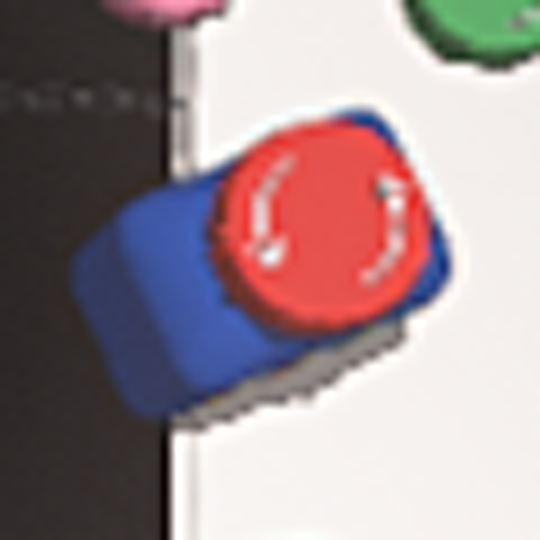

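View pics/s2.png

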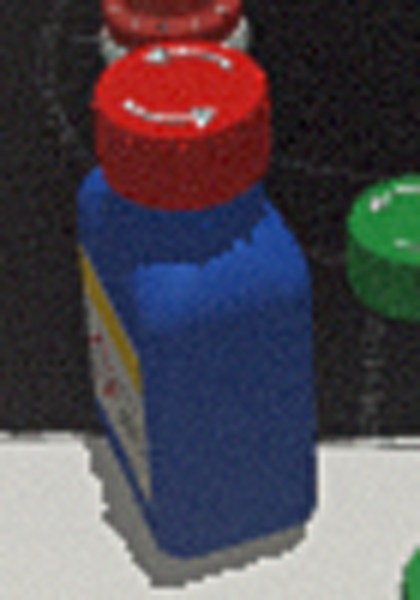

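```bash
python3 - <<'E'
from h import *
def T(q,f,x,y): return ((q[0]+.5)/f-.5+x,(q[1]+.5)/f-.5+y)
cp=tri((249.9,236.3),(356.1,244.3)); print("cap top",cp)
t1=lambda q:T(q,9,155,200); s1=lambda q:T(q,9,250,160)
L={}
for n,a,b in(("pan -x-y",(108,440),(514,475)),("pan +x-y",(412,475),(585,140)),("lip -x-y",(152,222),(455,397)),("lip +x-y",(402,240),(500,128)),("lip -x+y",(212,88),(85,312)),("lip +x+y",(440,105),(158,72)),("floor c",(305,190),(309,240))):
    p,e=tri(s1(a),t1(b)); print(n,p.round(1),round(e,1)); L[n]=p
l=[L[k] for k in L if k.startswith("lip")]; print("lip mean",np.mean(l,0).round(1))
print("floor c@60 top",plane("top",t1((309,240)),60).round(1))
a=plane("top",t1((324,170)),60);b=plane("top",t1((294,310)),60);print("slot dir",np.degrees(np.arctan2(*(a-b)[1::-1])))
tt=[plane("top",t1(q),60) for q in((207,150),(445,190),(175,287),(418,335))]
print("row dirs",np.degrees(np.arctan2(*(tt[0]-tt[1])[1::-1])),np.degrees(np.arctan2(*(tt[2]-tt[3])[1::-1])))
print("pan edge",np.degrees(np.arctan2(*(plane("top",t1((585,140)),8)-plane("top",t1((514,475)),8))[1::-1])), np.degrees(np.arctan2(*(plane("top",t1((112,402)),8)-plane("top",t1((514,475)),8))[1::-1])))
# bottle: bottom corner front in both views
s2=lambda q:T(q,6,220,222); t2=lambda q:T(q,9,320,220)
for q in((180,557),(315,515),(100,430)): print("side z0",plane("side",s2(q),0).round(1))
for q in((130,415),(72,270),(400,320)): print("top z0",plane("top",t2(q),0).round(1))
# vertical faces: top-view body edge lines at z=98 (shoulder)
E
```

```text
cap top (array([ 455.61531788, -235.77295452,  160.34497794]), np.float64(0.2912739999533767))
pan -x-y [441.8 124.1   6.6] 0.7
pan +x-y [541.6 109.1   4.5] 5.7
lip -x-y [456.7 129.3  81.5] 3.2
lip +x-y [534.  122.2  79.3] 2.8
lip -x+y [473.5 234.9  78.6] 5.3
lip +x+y [546.4 221.   78.3] 1.1
floor c [502.  176.5  68.9] 3.5
lip mean [502.6 176.8  79.4]
floor c@60 top [501.7 178.3  60. ]
slot dir -7.5787001960381035
row dirs 82.23078583045218 80.69432082531299
pan edge -8.224228369615487 81.64457469889679
side z0 [ 450.5 -276.8    0. ]
side z0 [ 494.1 -256.7    0. ]
side z0 [ 415.6 -217.3    0. ]
top z0 [ 417.1 -205.6    0. ]
top z0 [ 459.9 -187.9    0. ]
top z0 [ 448.1 -286.3    0. ]
```

```bash
python3 - <<'E'
from h import *
t=cv2.imread("pics/top0.png"); s=cv2.imread("pics/side0.png")
def fit(n,P,z):
    W=np.array([plane(n,p,z)[:2] for p in P],np.float32)
    vx,vy,x,y=cv2.fitLine(W,cv2.DIST_HUBER,0,.01,.01).ravel()
    r=np.abs((W[:,0]-x)*vy-(W[:,1]-y)*vx)
    return np.degrees(np.arctan2(vy,vx)).round(1),(round(float(x),1),round(float(y),1)),r.mean().round(2)
hs=cv2.cvtColor(s,cv2.COLOR_BGR2HSV);ht=cv2.cvtColor(t,cv2.COLOR_BGR2HSV)
bs=(hs[...,0]>100)&(hs[...,0]<130)&(hs[...,1]>120)
bt=(ht[...,0]>100)&(ht[...,0]<130)&(ht[...,1]>80)
# side: bottom edge of short face: lowest blue pixel per column
P=[(u,np.max(np.where(bs[240:325,u])[0])+240+.5) for u in range(252,270)]
print("side short bottom",fit("side",P,0))
P=[(np.min(np.where(bs[v,225:285])[0])+225-.5,v) for v in range(292,310)]
print([ (float(a),b) for a,b in P])
print("side long bottom",fit("side",P,0))
# top: short face bottom, leftmost blue per row
P=[(np.min(np.where(bt[v,322:380])[0])+322-.5,v) for v in range(252,264)]
print([(float(a),b) for a,b in P]); print("top short bottom",fit("top",P,0))
# long edges, z=98
P=[(u,np.min(np.where(bt[225:280,u])[0])+225-.5) for u in range(333,345)]
print([(a,float(b)) for a,b in P]);print("top upper long z98",fit("top",P,98))
P=[(u,np.max(np.where(bt[225:280,u])[0])+225+.5) for u in range(340,362)]
print([(a,float(b)) for a,b in P]);print("top lower long z98",fit("top",P,98))
E
```

```text
side short bottom (np.float32(25.7), (472.0, -267.7), np.float32(0.62))
[(236.5, 292), (244.5, 293), (237.5, 294), (244.5, 295), (238.5, 296), (238.5, 297), (239.5, 298), (244.5, 299), (245.5, 300), (245.5, 301), (245.5, 302), (245.5, 303), (245.5, 304), (245.5, 305), (246.5, 306), (243.5, 307), (244.5, 308), (244.5, 309)]
side long bottom (np.float32(-57.7), (431.1, -237.2), np.float32(4.07))
[(327.5, 252), (328.5, 253), (328.5, 254), (329.5, 255), (329.5, 256), (330.5, 257), (330.5, 258), (331.5, 259), (331.5, 260), (331.5, 261), (332.5, 262), (332.5, 263)]
top short bottom (np.float32(25.8), (436.8, -196.3), np.float32(0.63))
[(333, 242.5), (334, 241.5), (335, 241.5), (336, 240.5), (337, 240.5), (338, 239.5), (339, 239.5), (340, 239.5), (341, 239.5), (342, 239.5), (343, 238.5), (344, 238.5)]
top upper long z98 (np.float32(-70.1), (473.0, -204.0), np.float32(0.72))Traceback (most recent call last):
  File "<stdin>", line 23, in <module>
    return _wrapreduction(a, np.maximum, 'max', axis, None, out,
                          keepdims=keepdims, initial=initial, where=where)
    return ufunc.reduce(obj, axis, dtype, out, **passkwargs)
           ~~~~~~~~~~~~^^^^^^^^^^^^^^^^^^^^^^^^^^^^^^^^^^^^^
ValueError: zero-size array to reduction operation maximum which has no identity
```

```bash
python3 - <<'E'
from h import *
for n in C: print(n,"cam at",ray(n,(280,210))[0].round(0))
print("pole base top",plane("top",(385,326),0).round(0),plane("side",(146,336),0).round(0))
b=plane("top",(385,326),0)
for z in (0,100,200,300,400,500,600,700,800): print(z,proj("top",[b[0],b[1],z]).round(0),proj("side",[b[0],b[1],z]).round(0))
s=cv2.imread("pics/side0.png");t=cv2.imread("pics/top0.png")
cv2.imwrite("pics/s3.png",cv2.resize(s[0:370,0:200],None,fx=1.6,fy=1.6))
cv2.imwrite("pics/t3.png",cv2.resize(t[270:420,340:560],None,fx=3.6,fy=3.6,interpolation=cv2.INTER_CUBIC))
E
```

```text
side cam at [ 542. -828.  574.]
top cam at [ 332.  -65. 1094.]
pole base top [ 265. -339.    0.] [ 262. -336.    0.]
0 [385. 326.] [147. 338.]
100 [396. 329.] [136. 298.]
200 [409. 333.] [123. 252.]
300 [425. 337.] [108. 197.]
400 [447. 343.] [ 89. 132.]
500 [475. 352.] [67. 52.]
600 [516. 363.] [ 38. -49.]
700 [578. 381.] [   2. -178.]
800 [686. 411.] [ -47. -350.]
```

View pics/s3.png

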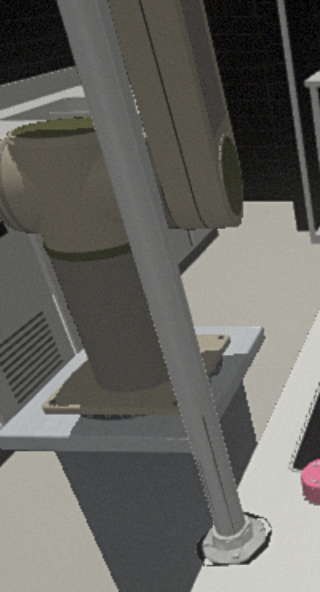

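View pics/t3.png

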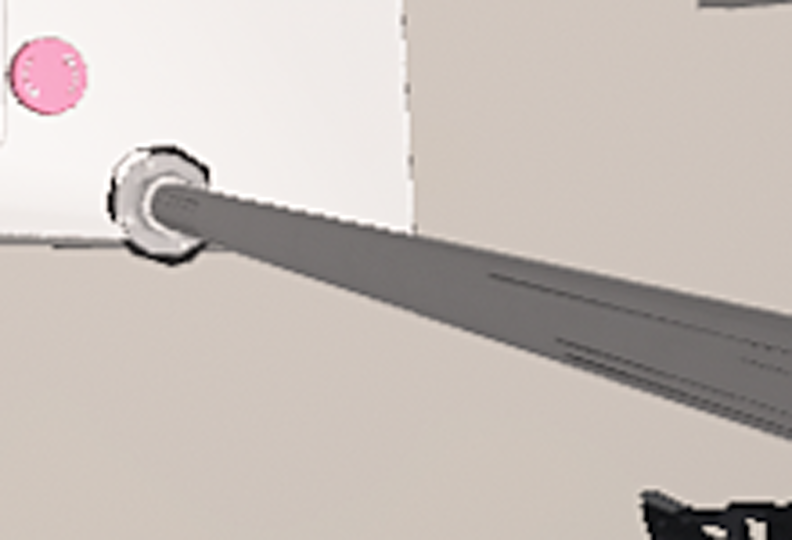

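Before moving I checked the path. There is a vertical pole at about (264,-338), radius 429 mm from the base, and it stands between the arm's start and the bottle. The arm has to retract inside that radius before it swings past.

Measurements so far:
- **Cap top:** (455.6, -235.8, 160.3), against an expected 160.
- **Bottle:** x axis at +25.7°.
- **Tray centre:** about (502, 177.5), x axis at -8°.
- **Tray lip:** 79 mm, against an expected 78.

First move: retract.

```bash
python3 -m pendant '[[[-1,0,0,0],[-1,0,0,0],[-1,0,0,0],[-1,0,0,0],[-1,0,0,0],[-1,0,0,0],[-1,0,0,0],[-1,0,0,0],[-1,0,0,0],[-1,0,0,0]]]'; python3 -c "
from bench import *;s=sense();print(s['joint_pos'].round(2),s['tool_pos'].round(1),s['tcp_rot'].round(2))"
```

```text
time: 0.93
tool_pos: [90.7, -379.2, 223.8]
tcp_rot: [-179.9, 0.7, -76.6]
ft_force: [-0.9, -0.0, 0.6]
finger_gap: 85.1
[-8.4070e+01 -2.6060e+01  1.1601e+02 -2.0000e-02  9.0800e+01 -7.4700e+00] [  90.7 -379.2  223.8] [-179.92    0.74  -76.6 ]
```

```bash
python3 -m pendant '[[[-1,0,-0.1,0],[-1,0,-0.1,0],[-1,0,-0.1,0],[-1,0,-0.1,0],[-0.5,0,-0.1,0],[0,-0.4,-0.1,-0.4],[0,-0.6,-0.1,-0.6],[0,-0.6,-0.1,-0.6],[0,-0.4,-0.1,-0.4],[0,0,0,0]]]'; python3 - <<'E'
from h import *
s=sense();print(s['joint_pos'].round(2),s['tool_pos'].round(1),s['tcp_rot'].round(2),np.hypot(*s['tool_pos'][:2]))
t=snapshot("top"); cv2.imwrite("pics/top1.png",t[:,:,::-1])
t=snapshot("side"); cv2.imwrite("pics/side1.png",t[:,:,::-1])
E
```

```text
time: 1.77
tool_pos: [107.2, -270.6, 240.0]
tcp_rot: [-179.8, 0.9, -67.2]
ft_force: [-0.7, -0.4, 0.9]
finger_gap: 85.4
[-7.8590e+01 -4.5580e+01  1.2632e+02  6.0000e-02  1.0021e+02 -1.1390e+01] [ 107.2 -270.6  240. ] [-179.75    0.92  -67.19] 291.04160734344913
```

View pics/top1.png

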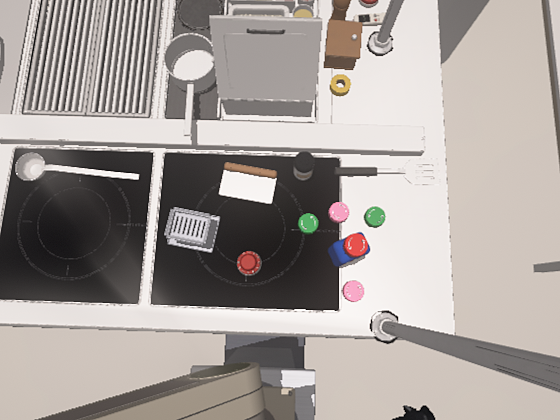

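View pics/side1.png

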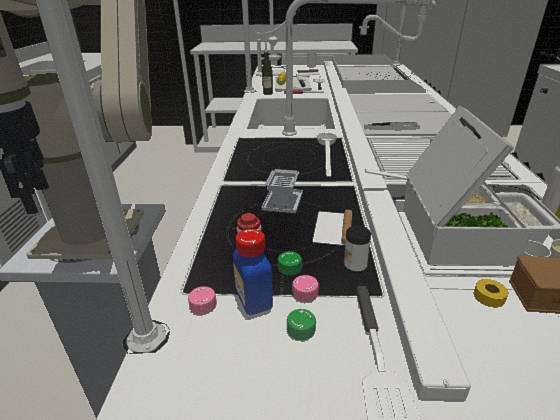

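The gripper is now behind the pole: at (25,150) in the side view and (410,412) in the top view, radius 291. It clears the pole, so I'll swing past at this radius.

```bash
python3 -m pendant '[[[0,-0.6,-0.05,-0.5],[0,-0.9,-0.05,-0.8],[-0.03,-1,-0.05,-0.85],[-0.03,-1,-0.05,-0.85],[-0.03,-1,-0.05,-0.85],[-0.03,-1,-0.05,-0.85],[-0.03,-1,-0.05,-0.85],[-0.03,-1,-0.05,-0.85],[-0.03,-1,-0.05,-0.85],[0,-0.8,-0.05,-0.7]]]'; python3 - <<'E'
from h import *
s=sense();p=s['tool_pos'];print(s['joint_pos'].round(2),p.round(1),s['tcp_rot'].round(2),np.hypot(*p[:2]),np.degrees(np.arctan2(p[1],p[0])))
E
```

```text
time: 2.7
tool_pos: [245.1, -151.8, 247.5]
tcp_rot: [-179.3, 1.0, -30.8]
ft_force: [0.6, -0.1, -0.4]
finger_gap: 85.2
[-42.66 -45.9  125.72   0.52 101.35 -11.71] [ 245.1 -151.8  247.5] [-179.26    1.03  -30.85] 288.2919732966431 -31.7716925302083
```

```bash
python3 -m pendant '[[[0.7,-0.4,0,0],[1,-0.4,0,0],[1,-0.2,0,0],[1,-0.2,0,0],[1,-0.2,0,0],[1,-0.1,0,0],[1,-0.1,0,0],[1,-0.1,0,0],[1,-0.1,0,0],[1,-0.1,0,0]]]'; python3 - <<'E'
from h import *
s=sense();p=s['tool_pos'];print(s['joint_pos'].round(2),p.round(1),s['tcp_rot'].round(2))
psi=np.radians(s['tcp_rot'][2]); D=np.array([455.6,-235.8])-p[:2]
print("tool dx,dy mm",D@[np.cos(psi),np.sin(psi)],D@[np.sin(psi),-np.cos(psi)])
E
```

```text
time: 3.53
tool_pos: [436.1, -223.1, 240.1]
tcp_rot: [-179.4, 1.2, -31.3]
ft_force: [-0.5, -0.1, 1.0]
finger_gap: 85.8
[-33.51  -8.82 100.52   0.56  89.55  -2.21] [ 436.1 -223.1  240.1] [-179.39    1.23  -31.31]
tool dx,dy mm 23.291111059815954 0.7115357137693543
```

```bash
python3 -m pendant '[[[0.6,0,0.2,0],[0.4,0,0.4,0],[0.1,0,0.6,0],[0,0,0.6,0],[0,0,0.6,0],[0,0,0.4,0],[0,0,0.2,0],[0,0,0,0],[0,0,0,0],[0,0,0,0]]]'; python3 - <<'E'
from h import *
s=sense();p=s['tool_pos'];print(s['joint_pos'].round(2),p.round(1),s['tcp_rot'].round(2))
psi=np.radians(s['tcp_rot'][2]); D=np.array([455.6,-235.8])-p[:2]
print("tool dx,dy mm",D@[np.cos(psi),np.sin(psi)],D@[np.sin(psi),-np.cos(psi)])
for n in("top","side"):
    t=snapshot(n)[:,:,::-1]; cv2.imwrite(f"pics/{n}2.png",cv2.resize(t[170:310,280:420] if n=="top" else t[130:330,150:350],None,fx=4 if n=="top" else 3,fy=4 if n=="top" else 3,interpolation=cv2.INTER_CUBIC))
E
```

```text
time: 4.37
tool_pos: [451.5, -237.0, 169.3]
tcp_rot: [-179.4, 1.7, -31.9]
ft_force: [-0.6, -1.1, -0.1]
finger_gap: 85.6
[-33.82  -2.68 102.26   0.5   82.16  -2.03] [ 451.5 -237.   169.3] [-179.44    1.73  -31.85]
tool dx,dy mm 2.7974445916819435 -3.1956687225209226
```

View pics/top2.png

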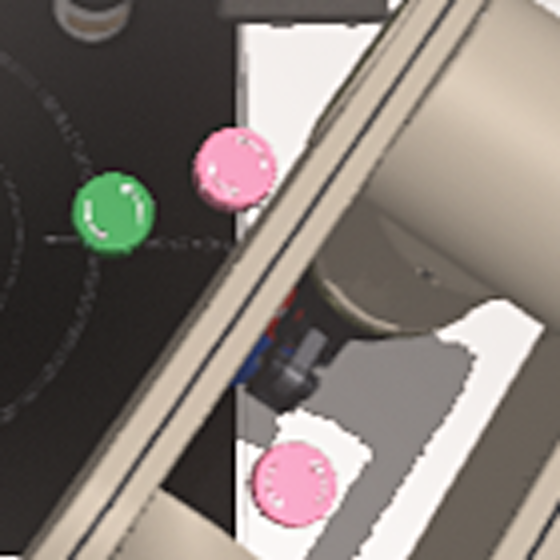

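View pics/side2.png

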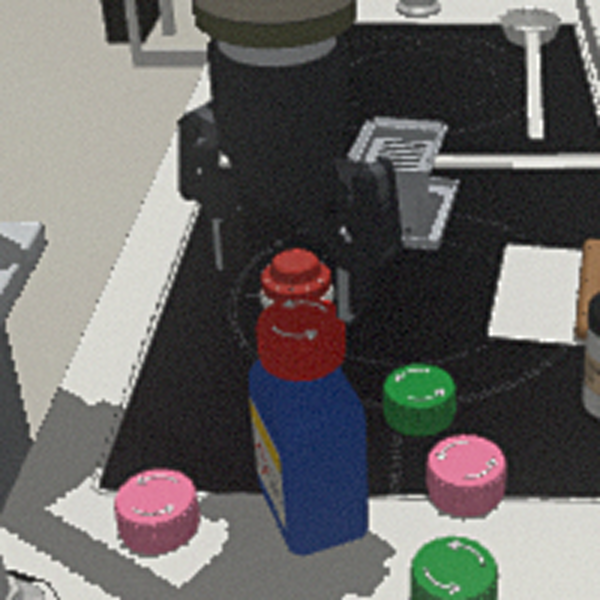

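```bash
python3 - <<'E'
from h import *
s=sense();p=s['tool_pos'];from scipy.spatial.transform import Rotation as Ro
R=Ro.from_euler('xyz',s['tcp_rot'],degrees=True).as_matrix(); print(R.round(3))
for sx in(-1,1):
  for b in (0,13):
    for w in (42.5,57):
      X=p+R@[sx*w,0,-b]; q=proj("side",X); print(sx,b,w,X.round(0),((q-[150,130])*3).round(0))
q=proj("side",[455.6,-235.8,160]);print(((q-[150,130])*3).round(0))
E
```

```text
[[ 0.849 -0.528 -0.02 ]
 [-0.527 -0.849  0.024]
 [-0.029 -0.01  -1.   ]]
-1 0 42.5 [ 416. -215.  171.] [239. 285.]
-1 0 57 [ 404. -207.  171.] [222. 278.]
-1 13 42.5 [ 416. -215.  184.] [238. 268.]
-1 13 57 [ 404. -208.  184.] [221. 261.]
1 0 42.5 [ 488. -260.  169.] [348. 331.]
1 0 57 [ 500. -267.  168.] [368. 339.]
1 13 42.5 [ 488. -260.  182.] [348. 313.]
1 13 57 [ 501. -268.  181.] [368. 322.]
[299. 319.]
```

```bash
python3 -m pendant '[[[0.1,-0.1,0.2,0],[0.05,-0.07,0.3,0],[0,0,0.4,0],[0,0,0.3,0],[0,0,0.2,0],[0,0,0,0],[0,0,0,0],[0,0,0,0],[0,0,0,0],[0,0,0,0]]]'; python3 - <<'E'
from h import *
s=sense();p=s['tool_pos'];print(s['joint_pos'].round(2),p.round(1),s['tcp_rot'].round(2))
psi=np.radians(s['tcp_rot'][2]); D=np.array([455.6,-235.8])-p[:2]
print("tool dx,dy mm",D@[np.cos(psi),np.sin(psi)],D@[np.sin(psi),-np.cos(psi)])
E
```

```text
time: 5.3
tool_pos: [457.1, -235.4, 140.1]
tcp_rot: [-179.4, 1.5, -31.8]
ft_force: [-0.8, -0.3, -0.3]
finger_gap: 85.7
[-33.33  -0.78 103.55   0.52  78.77  -1.6 ] [ 457.1 -235.4  140.1] [-179.45    1.53  -31.82]
tool dx,dy mm -1.0387057376279962 1.1481640761786922
```

```bash
python3 -m pendant '[[[-0.05,0.05,0.25,0],[0,0,0.2,0],[0,0,0,0],[0,0,0,0],[0,0,0,0],[0,0,0,0],[0,0,0,0],[0,0,0,0],[0,0,0,0],[0,0,0,0]]]' -1 70; python3 - <<'E'
from h import *
s=sense();p=s['tool_pos'];print(s['joint_pos'].round(2),p.round(1),s['tcp_rot'].round(2),s['ft_force'].round(1),s['finger_gap'])
t=snapshot("side")[:,:,::-1]; cv2.imwrite("pics/side3.png",cv2.resize(t[130:330,150:350],None,fx=3,fy=3,interpolation=cv2.INTER_CUBIC))
E
```

```text
time: 6.13
tool_pos: [456.3, -236.1, 131.8]
tcp_rot: [-179.4, 1.4, -31.8]
ft_force: [-0.1, 0.1, 0.8]
finger_gap: 52.3
[-33.44  -0.54 104.22   0.53  77.7   -1.73] [ 456.3 -236.1  131.8] [-179.44    1.37  -31.82] [-0.1  0.1  0.8] 52.34894353091018
```

View pics/side3.png

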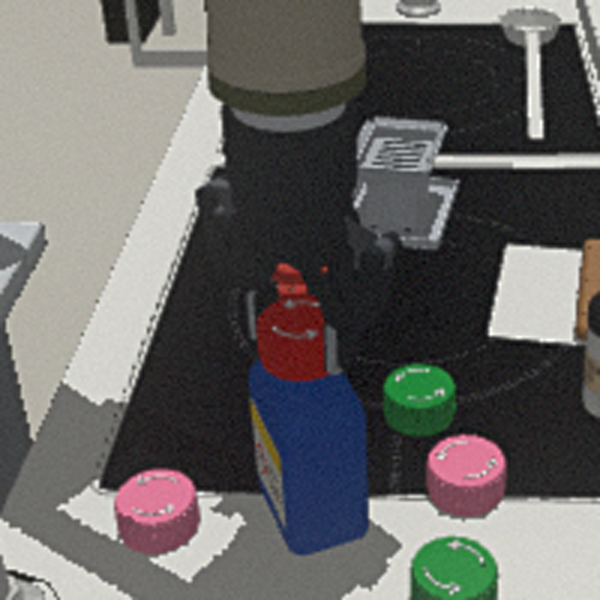

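```bash
python3 -m pendant '[[[0,0,-0.3,0],[0,0,-0.5,0],[0,0,-0.6,0],[0,0,-0.8,0],[0,0,-0.8,0],[0,0,-0.8,0],[0,0,-0.8,0],[0,0,-0.5,0],[0,0,-0.3,0],[0,0,0,0]]]'; python3 - <<'E'
from h import *
s=sense();p=s['tool_pos'];print(s['joint_pos'].round(2),p.round(1),s['tcp_rot'].round(2),s['ft_force'].round(1),s['finger_gap'])
t=snapshot("side")[:,:,::-1]; cv2.imwrite("pics/side4.png",cv2.resize(t[100:320,150:350],None,fx=2.7,fy=2.7,interpolation=cv2.INTER_CUBIC))
E
```

```text
time: 7.02
tool_pos: [455.7, -237.2, 247.7]
tcp_rot: [-179.5, 1.7, -31.8]
ft_force: [-0.5, 0.1, -5.0]
finger_gap: 52.5
[-33.57  -4.66  95.91   0.49  90.49  -1.73] [ 455.7 -237.2  247.7] [-179.45    1.72  -31.83] [-0.5  0.1 -5. ] 52.463382570915556
```

View pics/side4.png

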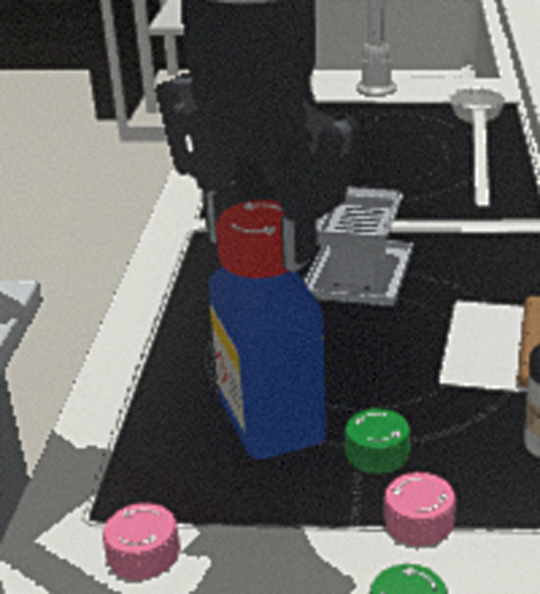

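Lifted: the force reads -5 N, as expected for the bottle's weight, and the foot is about 116 mm up. Now I'll carry it toward the stand.

```bash
python3 -m pendant '[[[-0.1,-0.25,0,0],[-0.2,-0.5,0,0],[-0.35,-0.75,0,0],[-0.45,-0.9,0,0],[-0.45,-0.95,0,0],[-0.45,-0.95,0,0],[-0.45,-0.95,0,0],[-0.45,-0.95,0,0],[-0.45,-0.95,0,0],[-0.45,-0.95,0,0]]]'; python3 - <<'E'
from h import *
s=sense();p=s['tool_pos'];print(s['joint_pos'].round(2),p.round(1),s['tcp_rot'].round(2),s['ft_force'].round(1),s['finger_gap'])
y=s['tcp_rot'][2]; D=np.array([502.3,177.5])-p[:2]
for n in range(10):
    ps=np.radians(y-3.39*n); v=D/10
    print((np.array([v@[np.cos(ps),np.sin(ps)],v@[np.sin(ps),-np.cos(ps)]])/20).round(2), end=' ')
E
```

```text
time: 7.9
tool_pos: [471.2, -46.5, 239.6]
tcp_rot: [-179.6, 2.9, -32.1]
ft_force: [0.2, 0.3, -4.3]
finger_gap: 52.8
[-12.87 -10.19 101.83   1.32  90.93  19.28] [471.2 -46.5 239.6] [-179.6     2.86  -32.15] [ 0.2  0.3 -4.3] 52.82880172412241
[-0.46 -1.03] [-0.52 -1.  ] [-0.58 -0.97] [-0.64 -0.93] [-0.69 -0.89] [-0.74 -0.85] [-0.79 -0.81] [-0.84 -0.76] [-0.88 -0.71] [-0.92 -0.65]
```

```bash
python3 -m pendant '[[[-0.4,-0.9,-0.05,0.4],[-0.45,-0.9,-0.05,0.7],[-0.5,-0.9,-0.05,0.8],[-0.55,-0.85,-0.05,0.8],[-0.55,-0.75,-0.05,0.8],[-0.55,-0.65,-0.05,0.8],[-0.55,-0.55,-0.05,0.8],[-0.4,-0.4,-0.05,0.8],[-0.25,-0.2,0,0.7],[-0.1,-0.1,0,0.4]]]'; python3 - <<'E'
from h import *
s=sense();p=s['tool_pos'];print(s['joint_pos'].round(2),p.round(1),s['tcp_rot'].round(2),s['ft_force'].round(1),s['finger_gap'])
ps=np.radians(s['tcp_rot'][2]); D=np.array([502.3,177.5])-p[:2]
print("tool dx,dy mm",D@[np.cos(ps),np.sin(ps)],D@[np.sin(ps),-np.cos(ps)])
for n in("top","side"):
    t=snapshot(n)[:,:,::-1]; cv2.imwrite(f"pics/{n}5.png",t)
E
```

```text
time: 8.73
tool_pos: [483.6, 125.6, 239.6]
tcp_rot: [177.7, 3.4, -65.3]
ft_force: [0.8, 0.4, -4.1]
finger_gap: 51.9
[ 6.85 -5.47 97.58  2.49 91.1  72.05] [483.6 125.6 239.6] [177.71   3.36 -65.3 ] [ 0.8  0.4 -4.1] 51.92518971431092
tool dx,dy mm -39.36613257191883 -38.66167444197083
```

View pics/top5.png

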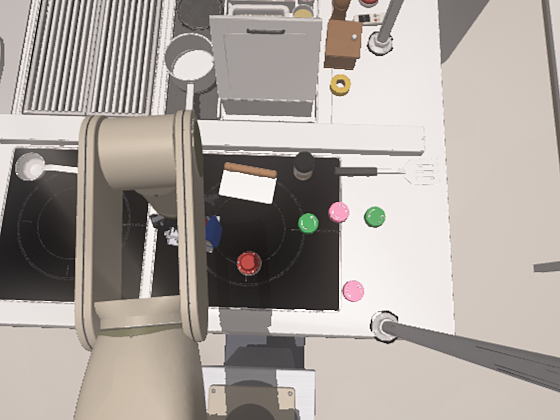

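View pics/side5.png

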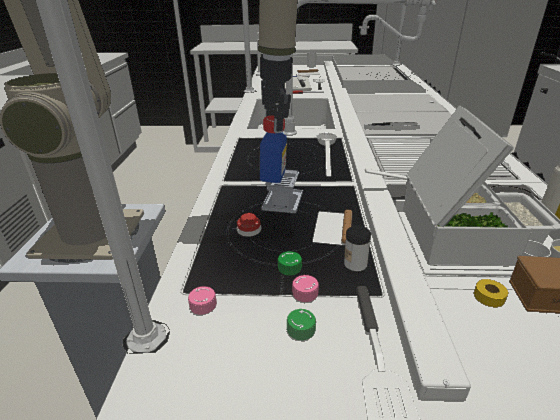

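```bash
cat > st.py <<'E'
from h import *
from scipy.spatial.transform import Rotation as Ro
def st(L=132,tgt=(502.3,177.5)):
    s=sense();p=s['tool_pos'];R=Ro.from_euler('xyz',s['tcp_rot'],degrees=True).as_matrix()
    f=p+R[:,2]*L; ps=np.radians(s['tcp_rot'][2]); D=np.array(tgt)-f[:2]
    print("t",round(s['time'],2),"tcp",p.round(1),"rot",s['tcp_rot'].round(2),"F",s['ft_force'].round(1),"M",s['wrist_torque'].round(2),"gap",round(s['finger_gap'],1))
    print("j",s['joint_pos'].round(1),"tilt",np.degrees(np.arccos(-R[2,2])).round(2),"zdir",R[:,2].round(3),"foot",f.round(1))
    print("foot-> tool dx,dy mm",round(D@[np.cos(ps),np.sin(ps)],1),round(D@[np.sin(ps),-np.cos(ps)],1))
E
python3 -m pendant '[[[-0.15,-0.15,0,0],[-0.2,-0.2,0,0],[-0.2,-0.2,0,0],[-0.2,-0.2,0,0],[-0.2,-0.2,0,0],[-0.2,-0.2,0,0],[-0.2,-0.2,0,0],[-0.2,-0.2,0,0],[-0.1,-0.1,0,0],[0,0,0,0]]]'; python3 -c "
from st import *;st()"
```

```text
time: 9.67
tool_pos: [499.8, 173.7, 238.2]
tcp_rot: [177.5, 3.4, -64.9]
ft_force: [-0.9, 0.3, -5.1]
finger_gap: 52.1
t 9.67 tcp [499.8 173.7 238.2] rot [177.54   3.42 -64.9 ] F [-0.9  0.3 -5.1] M [-0.   -0.09 -0.  ] gap 52.1
j [11.7 -0.8 93.3  2.8 90.7 76.5] tilt 4.21 zdir [-0.064  0.036 -0.997] foot [491.4 178.4 106.5]
foot-> tool dx,dy mm 5.5 -9.5
```

```bash
python3 - <<'E'
from h import *
t=snapshot("top")[:,:,::-1]; cv2.imwrite("pics/top6.png",t); cv2.imwrite("pics/top6z.png",cv2.resize(t[190:270,140:240],None,fx=7,fy=7,interpolation=cv2.INTER_CUBIC))
t=snapshot("side")[:,:,::-1]; cv2.imwrite("pics/side6.png",t); cv2.imwrite("pics/side6z.png",cv2.resize(t[90:220,230:330],None,fx=4.5,fy=4.5,interpolation=cv2.INTER_CUBIC))
E
```

```text
(no output)
```

View pics/top6z.png

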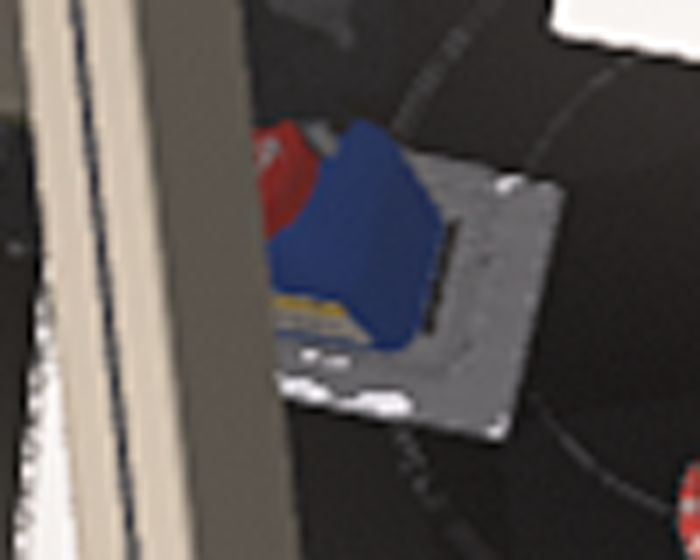

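View pics/side6z.png

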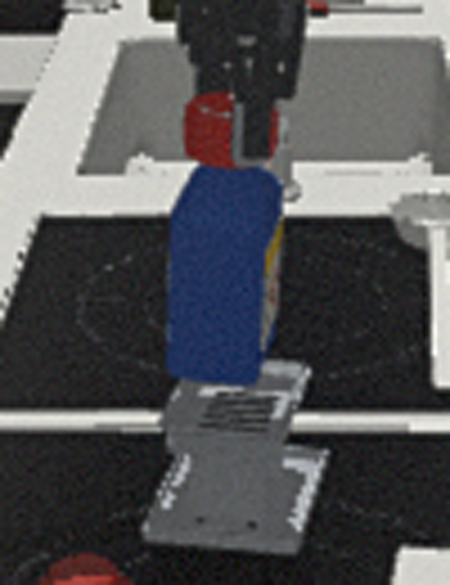

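```bash
python3 - <<'E'
from h import *
from scipy.spatial.transform import Rotation as Ro
t=cv2.imread("pics/top6.png"); s=cv2.imread("pics/side6.png")
S=sense();R=Ro.from_euler('xyz',S['tcp_rot'],degrees=True).as_matrix();n=R[:,2];f=S['tool_pos']+n*132
def pl(c,p):
    o,d=ray(c,p); return o+d*((f-o)@n)/(d@n)
hs=cv2.cvtColor(s,cv2.COLOR_BGR2HSV);ht=cv2.cvtColor(t,cv2.COLOR_BGR2HSV)
bs=(hs[...,0]>100)&(hs[...,0]<130)&(hs[...,1]>110)
bt=(ht[...,0]>100)&(ht[...,0]<130)&(ht[...,1]>80)
P=[(u,np.max(np.where(bs[120:180,u])[0])+120+.5) for u in range(271,287)]
print([(a,float(b)) for a,b in P])
Q=[(np.max(np.where(bt[v,170:210])[0])+170+.5,v) for v in range(224,237)]
print([(float(a),b) for a,b in Q])
for c,PP in(("side",P),("top",Q)):
    W=np.array([pl(c,p)[:2] for p in PP],np.float32)
    vx,vy,x,y=cv2.fitLine(W,cv2.DIST_HUBER,0,.01,.01).ravel()
    print(c,np.degrees(np.arctan(vy/vx)),x,y,W[[0,-1]].round(1).tolist())
E
```

```text
[(271, 173.5), (272, 173.5), (273, 174.5), (274, 174.5), (275, 174.5), (276, 174.5), (277, 174.5), (278, 174.5), (279, 174.5), (280, 174.5), (281, 174.5), (282, 174.5), (283, 174.5), (284, 175.5), (285, 174.5), (286, 174.5)]
[(202.5, 224), (202.5, 225), (201.5, 226), (201.5, 227), (202.5, 228), (201.5, 229), (201.5, 230), (201.5, 231), (201.5, 232), (200.5, 233), (200.5, 234), (200.5, 235), (200.5, 236)]
side 4.831919 492.77612 143.17462 [[470.70001220703125, 146.0], [512.2999877929688, 145.60000610351562]]
top -5.00773 485.5008 135.87756 [[501.1000061035156, 134.5], [470.70001220703125, 136.89999389648438]]
```

```bash
python3 -m pendant '[[[0.05,-0.1,0,0.04],[0.08,-0.12,0,0.04],[0.08,-0.14,0,0.04],[0.06,-0.1,0.1,0.03],[0,0,0.2,0],[0,0,0.2,0],[0,0,0.2,0],[0,0,0.2,0],[0,0,0,0],[0,0,0,0]]]'; python3 -c "
from st import *;st()
t=snapshot('top')[:,:,::-1]; cv2.imwrite('pics/top7z.png',cv2.resize(t[190:270,140:240],None,fx=7,fy=7,interpolation=cv2.INTER_CUBIC))
t=snapshot('side')[:,:,::-1]; cv2.imwrite('pics/side7.png',t); cv2.imwrite('pics/side7z.png',cv2.resize(t[90:220,230:330],None,fx=4.5,fy=4.5,interpolation=cv2.INTER_CUBIC))
"
```

```text
time: 10.6
tool_pos: [509.7, 171.2, 216.6]
tcp_rot: [177.4, 3.4, -65.8]
ft_force: [0.5, 0.6, -4.7]
finger_gap: 52.4
t 10.6 tcp [509.7 171.2 216.6] rot [177.4    3.37 -65.78] F [ 0.5  0.6 -4.7] M [-0.05 -0.06  0.  ] gap 52.4
j [11.3  1.2 93.5  2.7 88.6 76.8] tilt 4.26 zdir [-0.066  0.035 -0.997] foot [501.1 175.8  85. ]
foot-> tool dx,dy mm -1.0 -1.8
```

View pics/top7z.png

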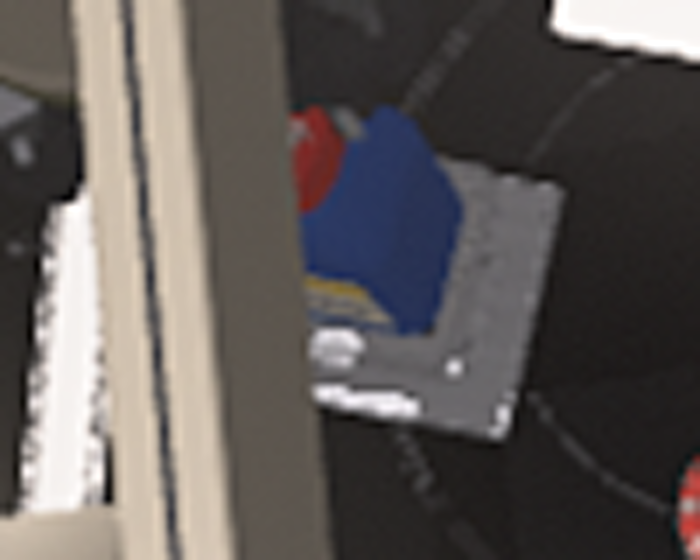

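View pics/side7z.png

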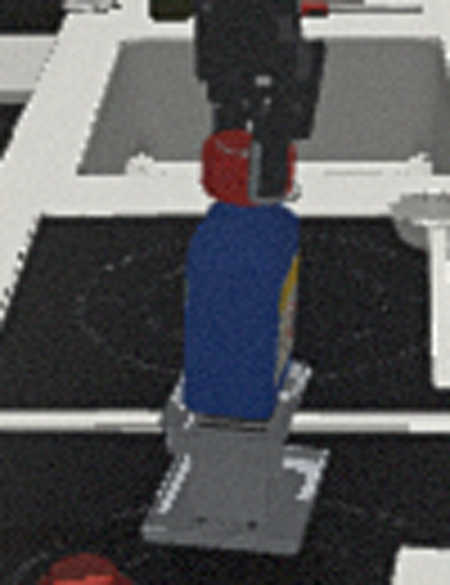

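```bash
python3 - <<'E'
from h import *
for q in((463,218),(431,330),(447,275)): print(plane("top",((q[0]+.5)/7-.5+140,(q[1]+.5)/7-.5+190),83.5).round(1))
print("seat -y edge expected", 502.3-.143*42,177.5-.99*42)
for q in((187,408),(272,415),(230,414)): print("side",plane("side",((q[0]+.5)/4.5-.5+230,(q[1]+.5)/4.5-.5+90),83.5).round(1))
E
```

```text
[513.4 131.1  83.5]
[472.1 139.8  83.5]
[492.3 135.5  83.5]
seat -y edge expected 496.29400000000004 135.92000000000002
side [470.2 150.4  83.5]
side [523.5 141.3  83.5]
side [497.4 142.4  83.5]
```

```bash
python3 -m pendant '[[[-0.05,-0.08,0.1,0],[0,0,0.1,0],[0,0,0.1,0],[0,0,0.1,0],[0,0,0.1,0],[0,0,0.1,0],[0,0,0.1,0],[0,0,0.1,0],[0,0,0.05,0],[0,0,0,0]]]'; python3 -c "
from st import *;st()
t=snapshot('side')[:,:,::-1]; cv2.imwrite('pics/side8.png',t); cv2.imwrite('pics/side8z.png',cv2.resize(t[90:220,230:330],None,fx=4.5,fy=4.5,interpolation=cv2.INTER_CUBIC))
"
```

```text
time: 11.53
tool_pos: [510.1, 173.8, 198.8]
tcp_rot: [177.5, 3.3, -65.8]
ft_force: [0.3, -1.0, -4.6]
finger_gap: 52.5
t 11.53 tcp [510.1 173.8 198.8] rot [177.49   3.35 -65.76] F [ 0.3 -1.  -4.6] M [-0.04 -0.07 -0.  ] gap 52.5
j [11.5  1.9 94.7  2.7 86.6 77. ] tilt 4.18 zdir [-0.064  0.035 -0.997] foot [501.7 178.5  67.1]
foot-> tool dx,dy mm 1.2 -0.2
```

View pics/side8z.png

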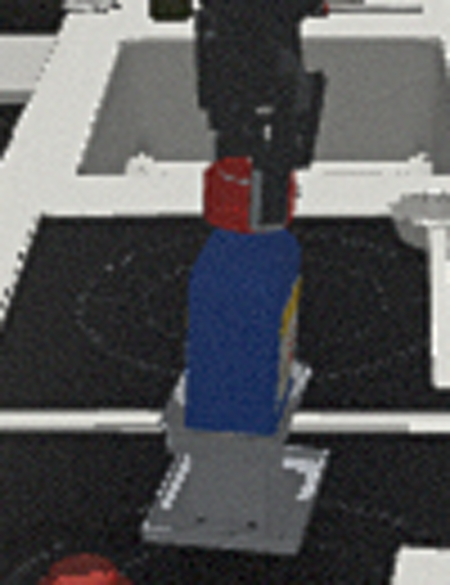

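```bash
python3 -m pendant '[[[0.03,0,0.05,0],[0.03,0,0.05,0],[0,0,0.05,0],[0,0,0.05,0],[0,0,0.05,0],[0,0,0.05,0],[0,0,0.05,0],[0,0,0.05,0],[0,0,0.02,0],[0,0,0,0]]]'; python3 -c "
from st import *;st()
"
```

```text
time: 12.42
tool_pos: [511.8, 174.0, 193.7]
tcp_rot: [177.8, 3.3, -65.7]
ft_force: [-1.6, 0.2, -0.7]
finger_gap: 52.5
t 12.42 tcp [511.8 174.  193.7] rot [177.83   3.34 -65.72] F [-1.6  0.2 -0.7] M [-0.15  0.27 -0.03] gap 52.5
j [11.5  2.  95.1  2.8 85.8 76.8] tilt 3.98 zdir [-0.058  0.037 -0.998] foot [504.1 178.9  62.1]
foot-> tool dx,dy mm 0.6 2.2
```

```bash
python3 -m pendant '[[[0,0,0.07,0],[0,0,0.07,0],[0,0,0.07,0],[0,0,0.07,0],[0,0,0.07,0],[0,0,0.07,0],[0,0,0.07,0],[0,0,0.07,0],[0,0,0.07,0],[0,0,0,0]]]'; python3 -c "
from st import *;st()
"
```

```text
time: 13.25
tool_pos: [517.9, 174.6, 193.2]
tcp_rot: [178.9, 3.0, -65.7]
ft_force: [-2.6, -0.5, -1.8]
finger_gap: 52.1
t 13.25 tcp [517.9 174.6 193.2] rot [178.91   2.99 -65.7 ] F [-2.6 -0.5 -1.8] M [-0.07  0.67 -0.02] gap 52.1
j [11.5  1.8 95.3  2.7 84.6 76.8] tilt 3.18 zdir [-0.039  0.04  -0.998] foot [512.7 179.8  61.4]
foot-> tool dx,dy mm -2.2 10.5
```

```bash
python3 -c "
from st import *
t=snapshot('top')[:,:,::-1]; cv2.imwrite('pics/top9z.png',cv2.resize(t[190:270,140:240],None,fx=7,fy=7,interpolation=cv2.INTER_CUBIC))
t=snapshot('side')[:,:,::-1]; cv2.imwrite('pics/side9.png',t); cv2.imwrite('pics/side9z.png',cv2.resize(t[100:220,240:330],None,fx=5,fy=5,interpolation=cv2.INTER_CUBIC))
"
```

```text
(no output)
```

View pics/top9z.png

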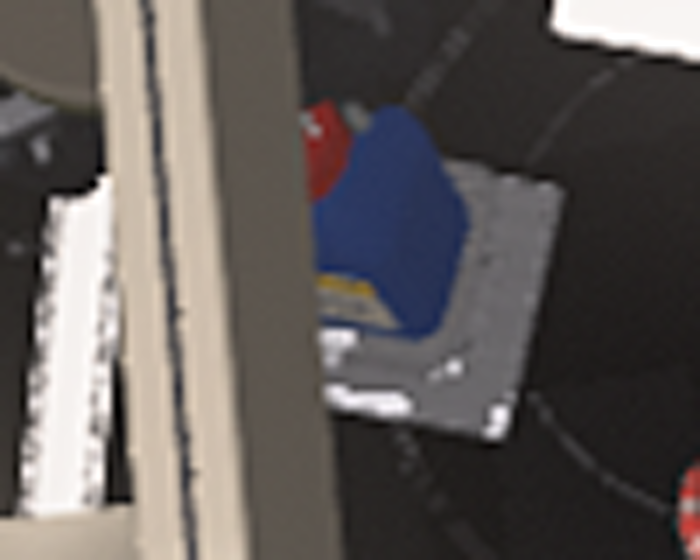

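View pics/side9z.png

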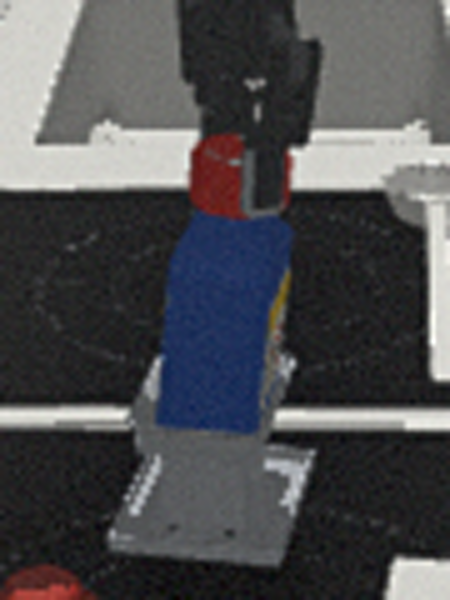

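The bottle is in the tray but leans toward +x, because the TCP has drifted to x = 518. I'll move the TCP back over the seat to straighten it.

```bash
python3 -m pendant '[[[-0.05,0.07,0,0],[-0.05,0.08,0,0],[-0.05,0.08,0,0],[-0.05,0.08,0,0],[-0.05,0.08,0,0],[-0.05,0.08,0,0],[-0.05,0.08,0,0],[-0.03,0.05,0,0],[0,0,0,0],[0,0,0,0]]]'; python3 -c "
from st import *;st()
t=snapshot('side')[:,:,::-1]; cv2.imwrite('pics/side10.png',t); cv2.imwrite('pics/side10z.png',cv2.resize(t[100:220,240:330],None,fx=5,fy=5,interpolation=cv2.INTER_CUBIC))
"
```

```text
time: 14.18
tool_pos: [502.6, 176.2, 191.9]
tcp_rot: [178.9, 2.9, -65.7]
ft_force: [0.3, -0.2, -0.4]
finger_gap: 52.3
t 14.18 tcp [502.6 176.2 191.9] rot [178.91   2.89 -65.69] F [ 0.3 -0.2 -0.4] M [-0.21 -0.36  0.06] gap 52.3
j [12.  -0.3 97.6  2.6 84.4 77.4] tilt 3.09 zdir [-0.038  0.038 -0.999] foot [497.5 181.2  60.1]
foot-> tool dx,dy mm 5.3 -2.8
```

View pics/side10z.png

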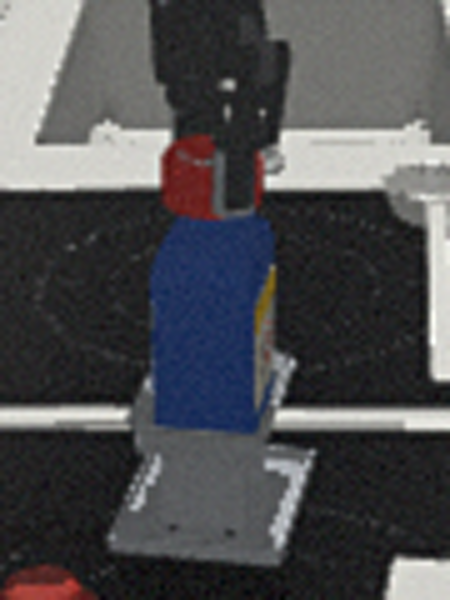

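```bash
python3 -m pendant '[[[0,0,0,0],[0,0,0,0],[0,0,0,0],[0,0,0,0],[0,0,0,0],[0,0,0,0],[0,0,0,0],[0,0,0,0],[0,0,0,0],[0,0,0,0]]]' 0.65; python3 -c "
from st import *;st()
t=snapshot('side')[:,:,::-1]; cv2.imwrite('pics/side11.png',t); cv2.imwrite('pics/side11z.png',cv2.resize(t[100:220,240:330],None,fx=5,fy=5,interpolation=cv2.INTER_CUBIC))
t=snapshot('top')[:,:,::-1]; cv2.imwrite('pics/top11.png',t);cv2.imwrite('pics/top11z.png',cv2.resize(t[190:270,140:240],None,fx=7,fy=7,interpolation=cv2.INTER_CUBIC))
"
```

```text
time: 15.07
tool_pos: [502.4, 176.6, 192.1]
tcp_rot: [178.9, 3.0, -65.7]
ft_force: [0.4, 0.9, 0.1]
finger_gap: 70.6
t 15.07 tcp [502.4 176.6 192.1] rot [178.88   2.97 -65.7 ] F [0.4 0.9 0.1] M [0.01 0.02 0.04] gap 70.6
j [12.  -0.3 97.6  2.7 84.5 77.4] tilt 3.18 zdir [-0.039  0.039 -0.998] foot [497.3 181.8  60.3]
foot-> tool dx,dy mm 6.0 -2.8
```

View pics/side11z.png

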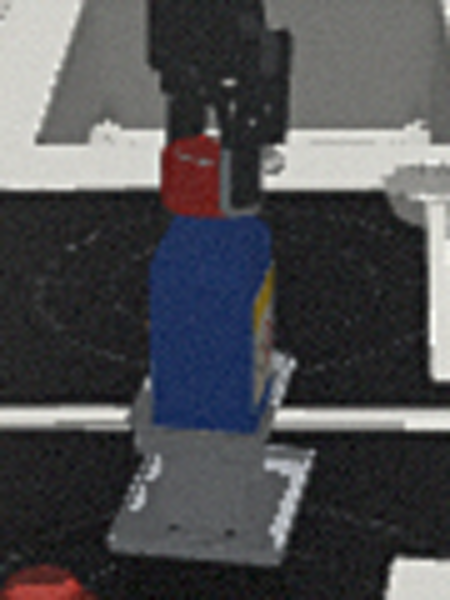

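View pics/top11z.png

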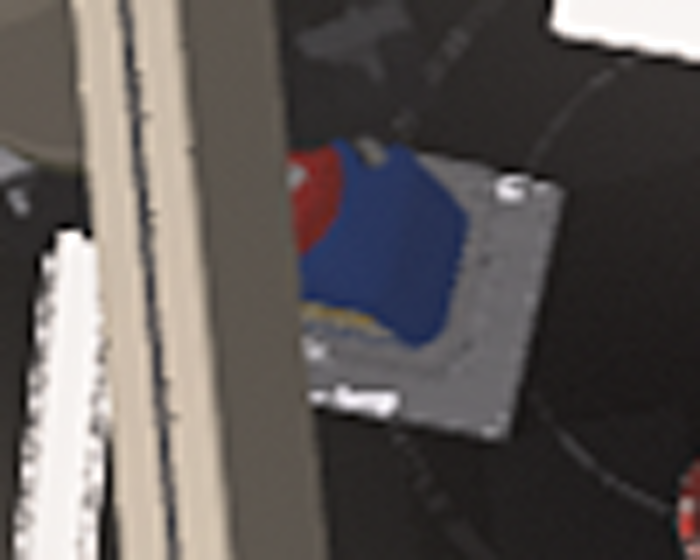

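```bash
python3 - <<'E'
from h import *
c=np.array([502.3,177.5,0]); a=np.radians(-8.2); ex=np.array([np.cos(a),np.sin(a),0]);ey=np.array([-np.sin(a),np.cos(a),0])
f=lambda X:((proj("side",X)-[240,100])*5).round(0)
g=lambda X:((proj("top",X)-[140,190])*7).round(0)
for nm,X in(("captop c",c+[0,0,220]),("captop -x",c+[-27,0,220]),("cap bottom -x",c+[-27,0,192]),("cap bottom -y",c+[0,-27,192]),("foot -x-y",c-29*ex-42*ey+[0,0,60]),("foot +x-y",c+29*ex-42*ey+[0,0,60]),("sh -x-y",c-29*ex-42*ey+[0,0,158]),("sh +x-y",c+29*ex-42*ey+[0,0,158]),("sh -x+y",c-29*ex+42*ey+[0,0,158]),("lip front -x-y",c-37*ex-50*ey+[0,0,78])): print(nm,f(X),g(X))
E
```

```text
captop c [211. 151.] [232. 166.]
captop -x [161. 151.] [225. 250.]
cap bottom -x [163. 201.] [248. 265.]
cap bottom -y [210. 219.] [338. 186.]
foot -x-y [151. 447.] [439. 348.]
foot +x-y [253. 454.] [472. 196.]
sh -x-y [146. 286.] [383. 308.]
sh +x-y [252. 292.] [420. 141.]
sh -x+y [176. 228.] [138. 265.]
lip front -x-y [133. 424.] [446. 367.]
```

```bash
python3 -m pendant '[[[0,0,0,0],[0,0,0,0],[0,0,0,0],[0,0,0,0],[0,0,0,0],[0,0,0,0],[0,0,0,0],[0,0,0,0],[0,0,0,0],[0,0,0,0]]]' -1 100; python3 -c "
from st import *;st()"
python3 -m pendant '[[[0,0,0.1,0],[0,0,0.1,0],[0,0,0.1,0],[0,0,0.1,0],[0,0,0,0],[0,0,0,0],[0,0,0,0],[0,0,0,0],[0,0,0,0],[0,0,0,0]]]' ; python3 -c "
from st import *;st()"
```

```text
time: 16.0
tool_pos: [502.6, 176.9, 193.0]
tcp_rot: [178.9, 3.0, -65.7]
ft_force: [-0.1, 0.4, 0.9]
finger_gap: 51.9
t 16.0 tcp [502.6 176.9 193. ] rot [178.93   2.99 -65.68] F [-0.1  0.4  0.9] M [-0.11  0.07 -0.03] gap 51.9
j [12.  -0.4 97.5  2.7 84.5 77.4] tilt 3.17 zdir [-0.038  0.04  -0.998] foot [497.5 182.2  61.2]
foot-> tool dx,dy mm 6.3 -2.5
time: 16.83
tool_pos: [505.0, 176.6, 193.1]
tcp_rot: [179.4, 2.8, -65.7]
ft_force: [-1.7, -0.2, 3.3]
finger_gap: 51.9
t 16.83 tcp [505.  176.6 193.1] rot [179.39   2.79 -65.69] F [-1.7 -0.2  3.3] M [-0.05  0.45  0.07] gap 51.9
j [12.  -0.5 97.6  2.6 84.1 77.4] tilt 2.86 zdir [-0.03   0.04  -0.999] foot [501.1 181.9  61.3]
foot-> tool dx,dy mm 4.5 0.7
```

```bash
python3 -m pendant '[[[0,0.02,0.2,0],[0,0.03,0.3,0],[0,0.03,0.3,0],[0,0.03,0.3,0],[0,0.03,0.3,0],[0,0.03,0.3,0],[0,0.03,0.3,0],[0,0.03,0.3,0],[0,0.03,0.3,0],[0,0.03,0.3,0]]]' ; python3 -c "
from st import *;st()"
```

```text
time: 17.67
tool_pos: [523.0, 177.9, 188.8]
tcp_rot: [-176.8, 1.6, -65.5]
ft_force: [-9.0, -7.7, 34.8]
finger_gap: 51.9
t 17.67 tcp [523.  177.9 188.8] rot [-176.77    1.59  -65.49] F [-9.  -7.7 34.8] M [-0.96  2.05  0.32] gap 51.9
j [12.  -1.5 99.1  2.3 79.6 77.2] tilt 3.6 zdir [ 0.04   0.049 -0.998] foot [528.3 184.3  57.1]
foot-> tool dx,dy mm -4.5 26.5
```

Pressing in this way made the TCP drift about 18 mm in +x: the arm yields outward as it pushes, so the bottle leaned. I'll move back over the seat without pushing, then press with lateral compensation.

```bash
python3 -m pendant '[[[-0.05,0.1,-0.1,0],[-0.05,0.12,-0.05,0],[-0.05,0.12,0,0],[-0.05,0.12,0,0],[-0.05,0.12,0,0],[-0.05,0.12,0,0],[-0.05,0.12,0,0],[-0.05,0.1,0,0],[0,0,0,0],[0,0,0,0]]]' ; python3 -c "
from st import *;st()
t=snapshot('side')[:,:,::-1]; cv2.imwrite('pics/side12z.png',cv2.resize(t[100:220,240:330],None,fx=5,fy=5,interpolation=cv2.INTER_CUBIC))
"
```

```text
time: 18.5
tool_pos: [502.6, 178.3, 192.2]
tcp_rot: [-176.5, 1.6, -65.5]
ft_force: [0.9, -0.1, 1.9]
finger_gap: 51.8
t 18.5 tcp [502.6 178.3 192.2] rot [-176.47    1.57  -65.48] F [ 0.9 -0.1  1.9] M [-0.14  0.05 -0.05] gap 51.8
j [ 12.5  -5.  102.1   2.3  79.8  77.6] tilt 3.86 zdir [ 0.045  0.05  -0.998] foot [508.5 185.   60.5]
foot-> tool dx,dy mm 4.2 8.7
```

View pics/side12z.png

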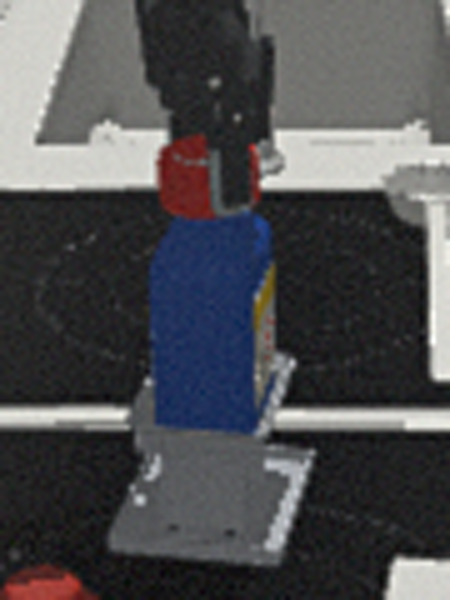

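```bash
python3 -m pendant '[[[-0.02,0.05,0.2,0],[-0.03,0.08,0.2,0],[-0.04,0.08,0.2,0],[-0.04,0.08,0.2,0],[-0.04,0.08,0.2,-0.5],[-0.04,0.08,0.2,-0.8],[-0.05,0.08,0.2,-0.8],[-0.06,0.07,0.2,-0.8],[-0.06,0.07,0.2,-0.8],[-0.06,0.06,0.2,-0.8]]]' ; python3 -c "
from st import *;st()"
```

```text
time: 19.38
tool_pos: [508.5, 179.2, 186.2]
tcp_rot: [-173.9, -1.9, -44.4]
ft_force: [-11.6, -3.9, 29.3]
finger_gap: 51.9
t 19.38 tcp [508.5 179.2 186.2] rot [-173.86   -1.94  -44.44] F [-11.6  -3.9  29.3] M [-0.75  2.03 -0.38] gap 51.9
j [ 12.8  -6.8 104.6   1.7  76.   56.8] tilt 6.44 zdir [ 0.099  0.053 -0.994] foot [521.6 186.1  55. ]
foot-> tool dx,dy mm -7.7 19.7
```

```bash
python3 -m pendant '[[[-0.11,0.11,0.15,-0.9],[-0.12,0.1,0.15,-0.95],[-0.12,0.09,0.16,-0.95],[-0.12,0.08,0.16,-0.95],[-0.12,0.07,0.16,-0.95],[-0.13,0.06,0.16,-0.95],[-0.13,0.05,0.16,-0.95],[-0.13,0.04,0.16,-0.95],[-0.13,0.02,0.15,-0.95],[-0.13,0,0.15,-0.9]]]' ; python3 -c "
from st import *;st()"
```

```text
time: 20.22
tool_pos: [504.0, 179.5, 186.7]
tcp_rot: [-176.8, -9.0, 0.5]
ft_force: [-3.7, -5.6, 19.2]
finger_gap: 51.5
t 20.22 tcp [504.  179.5 186.7] rot [-176.8    -8.96    0.5 ] F [-3.7 -5.6 19.2] M [-0.82  0.55 -0.23] gap 51.5
j [ 13.3 -10.7 108.3   1.2  73.   12.3] tilt 9.51 zdir [ 0.155  0.057 -0.986] foot [524.5 187.1  56.5]
foot-> tool dx,dy mm -22.3 9.4
```

```bash
python3 -c "
from st import *
t=snapshot('side')[:,:,::-1]; cv2.imwrite('pics/side13z.png',cv2.resize(t[90:210,240:330],None,fx=5,fy=5,interpolation=cv2.INTER_CUBIC))
t=snapshot('top')[:,:,::-1]; cv2.imwrite('pics/top13z.png',cv2.resize(t[190:270,140:240],None,fx=7,fy=7,interpolation=cv2.INTER_CUBIC))
"
```

```text
(no output)
```

View pics/side13z.png

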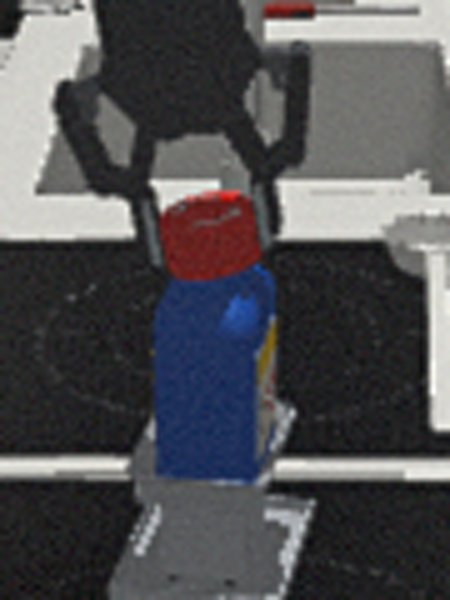

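View pics/top13z.png

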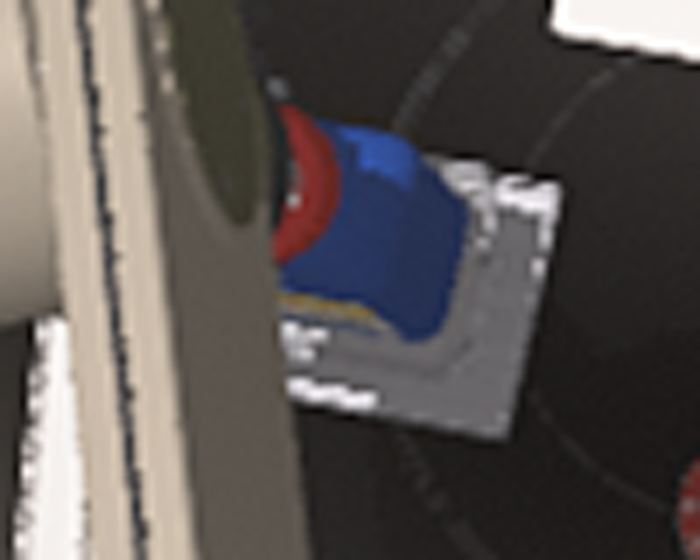

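```bash
python3 -m pendant '[[[0,0,0,0],[0.02,-0.01,-0.12,0],[0.02,-0.01,-0.12,0],[0.02,-0.01,-0.12,0],[0.02,-0.01,-0.12,0],[0.02,-0.01,-0.12,0],[0.02,-0.01,-0.12,0],[0,0,0,0],[0,0,0,0],[0,0,0,0]]]' ; python3 -c "
from st import *;st()
t=snapshot('side')[:,:,::-1]; cv2.imwrite('pics/side14z.png',cv2.resize(t[90:210,240:330],None,fx=5,fy=5,interpolation=cv2.INTER_CUBIC))"
```

```text
time: 21.15
tool_pos: [503.8, 178.4, 201.8]
tcp_rot: [-176.9, -8.9, 0.5]
ft_force: [-0.1, 0.8, 0.4]
finger_gap: 51.9
t 21.15 tcp [503.8 178.4 201.8] rot [-176.94   -8.86    0.46] F [-0.1  0.8  0.4] M [-0.05  0.1  -0.07] gap 51.9
j [ 13.3 -11.2 107.1   1.1  74.8  12.4] tilt 9.37 zdir [ 0.153  0.055 -0.987] foot [524.1 185.6  71.6]
foot-> tool dx,dy mm -21.8 7.9
```

View pics/side14z.png

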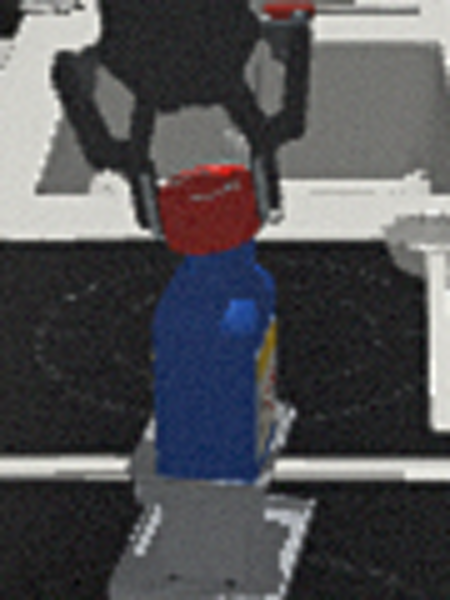

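The cap came free: it is up 15 mm, the force is about 0, and the bottle stays in the tray. I'll raise it clear of the neck.

```bash
python3 -m pendant '[[[0.02,-0.01,-0.15,0],[0.03,-0.01,-0.2,0],[0.04,-0.01,-0.25,0],[0.04,-0.01,-0.25,0],[0.04,-0.01,-0.25,0],[0.04,-0.01,-0.25,0],[0.04,-0.01,-0.25,0],[0.04,-0.01,-0.25,0],[0.03,-0.01,-0.2,0],[0,0,0,0]]]' ; python3 -c "
from st import *;st()
t=snapshot('side')[:,:,::-1]; cv2.imwrite('pics/side15.png',t);cv2.imwrite('pics/side15z.png',cv2.resize(t[70:210,240:330],None,fx=4.2,fy=4.2,interpolation=cv2.INTER_CUBIC))
t=snapshot('top')[:,:,::-1]; cv2.imwrite('pics/top15.png',t)"
```

```text
time: 22.03
tool_pos: [504.3, 178.1, 248.9]
tcp_rot: [-176.9, -9.0, 0.5]
ft_force: [0.6, -0.3, -0.6]
finger_gap: 51.8
t 22.03 tcp [504.3 178.1 248.9] rot [-176.91   -8.96    0.46] F [ 0.6 -0.3 -0.6] M [-0.07  0.09 -0.03] gap 51.8
j [ 13.2 -12.6 103.4   1.1  79.8  12.4] tilt 9.47 zdir [ 0.155  0.055 -0.986] foot [524.7 185.4 118.7]
foot-> tool dx,dy mm -22.5 7.7
```

View pics/side15z.png

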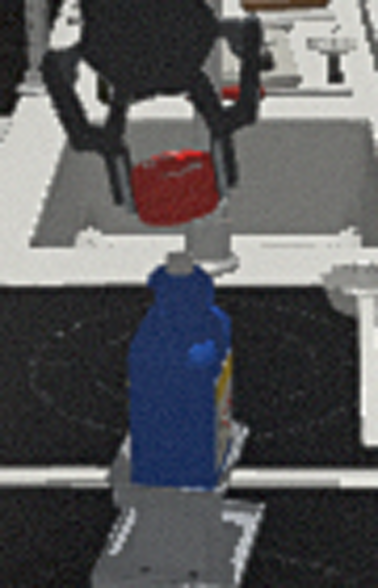

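View pics/top15.png

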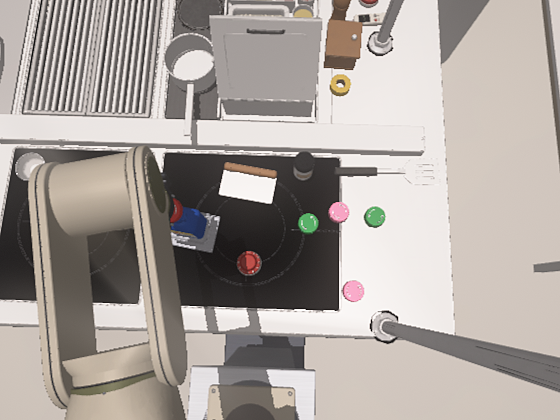

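```bash
python3 -m pendant '[[[0,0,0,0],[0,0,0,0],[0,0,0,0],[0,0,0,0],[0,0,0,0],[0,0,0,0],[0,0,0,0],[0,0,0,0],[0,0,0,0],[0,0,0,0]]]'; python3 - <<'E'
from st import *
st()
s=snapshot("side")[:,:,::-1]; hs=cv2.cvtColor(np.ascontiguousarray(s),cv2.COLOR_BGR2HSV)
red=(((hs[...,0]<8)|(hs[...,0]>172))&(hs[...,1]>150)); red[:,:265]=0; red[:,298:]=0; red[:95]=0; red[130:]=0
r=red.astype(np.uint8); cs,_=cv2.findContours(r,0,1); c=max(cs,key=cv2.contourArea); print("cap box",cv2.boundingRect(c),cv2.minAreaRect(c))
b=((hs[...,0]>100)&(hs[...,0]<130)&(hs[...,1]>110)); 
for v in (145,150,155,160,170,180): 
    u=np.where(b[v,255:310])[0]+255; print(v,u.min(),u.max(),(u.min()+u.max())/2)
f=lambda X:proj("side",X).round(1)
print("exp mouth",f([502.3,177.5,208]),"cap mid",f([504-.155*-14,178.1+.8,262]))
a=np.radians(-8.2); c0=np.array([502.3,177.5,0]); ex=np.array([np.cos(a),np.sin(a),0]);ey=np.array([-np.sin(a),np.cos(a),0])
for z in (80,110,140): print("exp left/right -y edges z",z,f(c0-29*ex-42*ey+[0,0,z]),f(c0+29*ex-42*ey+[0,0,z]),f(c0+29*ex+42*ey+[0,0,z]))
a0=cv2.imread("pics/top0.png").astype(int);a1=cv2.imread("pics/top15.png").astype(int)
for n,(x0,y0,x1,y1) in dict(scraper=(214,158,282,206),tin=(290,148,318,182),timer=(234,248,266,278),turner=(330,155,440,188)).items():
    print(n,"mean diff",np.abs(a0-a1)[y0:y1,x0:x1].mean().round(1),"shift",cv2.phaseCorrelate(a0[y0:y1,x0:x1].mean(2),a1[y0:y1,x0:x1].mean(2))[0])
E
```

```text
time: 22.97
tool_pos: [502.8, 177.8, 245.3]
tcp_rot: [-177.0, -8.7, 0.5]
ft_force: [-0.7, -1.4, -0.6]
finger_gap: 52.2
t 22.97 tcp [502.8 177.8 245.3] rot [-176.98   -8.67    0.47] F [-0.7 -1.4 -0.6] M [-0.07  0.1   0.03] gap 52.2
j [ 13.3 -12.5 103.7   1.1  79.7  12.4] tilt 9.18 zdir [ 0.15   0.054 -0.987] foot [522.6 184.9 115. ]
foot-> tool dx,dy mm -20.4 7.3
cap box (271, 107, 20, 18) ((280.5384826660156, 115.69231414794922), (16.081523895263672, 19.21938133239746), 78.69007110595703)
145 275 294 284.5
150 272 294 283.0
155 270 292 281.0
160 271 290 280.5
170 271 290 280.5
180 271 290 280.5
exp mouth [282.3 134.5] cap mid [283.6 114.7]
exp left/right -y edges z 80 [270.  183.1] [290.5 184.5] [295.1 171.6]
exp left/right -y edges z 110 [269.7 173.3] [290.5 174.7] [295.1 162.3]
exp left/right -y edges z 140 [269.4 163.3] [290.5 164.6] [295.2 152.6]
scraper mean diff 0.8 shift (0.022111851826899453, -0.004551810649594756)
tin mean diff 0.9 shift (-0.06270155944833178, -0.015035421492342493)
timer mean diff 10.7 shift (-0.14548984895571238, -0.04988791537366488)
turner mean diff 0.7 shift (0.006782069896175358, 0.0009824562267546355)
```

```bash
python3 - <<'E'
from st import *
t=snapshot("side")[:,:,::-1]; cv2.imwrite("pics/side16.png",t);cv2.imwrite('pics/side16z.png',cv2.resize(t[100:200,250:310],None,fx=6,fy=6,interpolation=cv2.INTER_NEAREST))
f=lambda X:((proj("side",X)-[250,100])*6).round(0)
for z in (158,180,208): print(z,f([502.3,177.5,z]),f([502.3,177.5-12,z]),f([502.3,177.5+12,z]))
s0=cv2.imread("pics/side0.png")
E
```

```text
158 [195. 311.] [194. 321.] [196. 301.]
180 [195. 266.] [194. 276.] [196. 256.]
208 [194. 207.] [193. 216.] [195. 198.]
```

View pics/side16z.png

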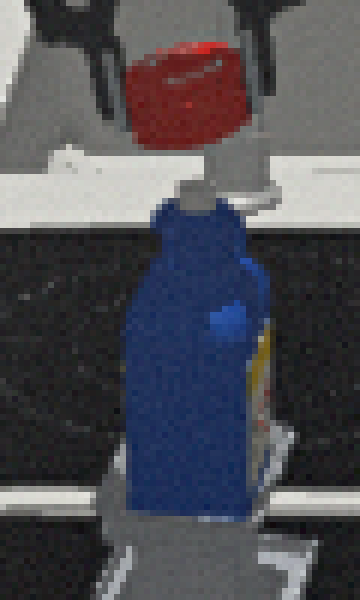

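```bash
python3 - <<'E'
import cv2,numpy as np
for n in (11,16):
    h=cv2.cvtColor(cv2.imread(f"pics/side{n}.png"),cv2.COLOR_BGR2HSV)
    b=((h[...,0]>100)&(h[...,0]<130)&(h[...,1]>110)); b[:,:262]=0;b[:,300:]=0;b[:148]=0;b[195:]=0
    v,u=np.where(b); print(n,u.min(),u.max(),v.max(),[ (int(np.where(b[r])[0].min()),int(np.where(b[r])[0].max())) for r in (152,160,168,176,182)],u.mean().round(2),v.mean().round(2))
E
```

```text
11 262 293 187 [(270, 293), (270, 289), (270, 289), (271, 289), (271, 292)] 280.49 166.12
16 270 294 186 [(271, 294), (271, 290), (271, 290), (272, 290), (271, 292)] 281.13 165.95
```

```bash
python3 -c "
from bench import *
print(hand_in()); s=sense(); print(s['time'],s['tool_pos'],s['finger_gap'])"
```

```text
the job is handed in; nothing more can be done
None
the job is handed in; nothing more can be done
```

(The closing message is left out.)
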